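# Bring the board under the bench magnifier and crank it to its set height

## Task

First slide the board carrier along its rails by its upright black tab until the carrier's pointer lines up with the station fin under the magnifier. Then crank the handwheel clockwise, seen from above, over as many grasps as it takes, until the pointer under the wheel lines up with the steel set tab on the dial; leave the set tab and the tools and parts lying about where they are.

Things in the scene. Friction and masses are not known exactly. Their poses are not given: they have to be found in the camera images.
- jig: the fixed inspection jig: grey base plate 290 x 460 x 12 mm, two rails along its y, a magnifier (lens at x 50, y 30 mm, 120 mm high) on a column (x 145, y 30, 150 mm high), and at its -y end a gear housing with dial and handwheel. Origin on the table under the jig; x away from the robot at yaw 0, y along the rails towards the loading end, z up
- carrier (a joint): travel of the board carrier along the rails, m: 0 at the loading end, growing towards the jig's -y; it reads 0.150 when its pointer is at the station fin and can overrun to 0.180. It drags with 2 to 3 N and stays where it is left (no click)
- carrier_grip (a point): grip point of the carrier's upright black tab, 12 mm below the tab's top and on its centre line. The tab is 40 mm along the jig's x, 16 mm along its y (the travel), and stands from 38 to 81 mm above the table on a level tongue; the carrier plate with the board is 100 x 90 mm and begins 35 mm behind the tab's centre
- carrier_pointer (a point): tip of the small pointer on the robot side of the carrier's tongue, 34 mm above the table
- station_mark (a point): edge of the fixed station fin (6 mm wide, 38 mm high) where the carrier's pointer tip comes to lie when the board is under the magnifier; straight in front of the lens
- wheel (a joint): angle of the handwheel, rad, growing clockwise seen from above; stops at 0 and 5.6. Needs about 0.1 N m and stays where it is left. Pointer aligned with the set tab when wheel equals tab. It lowers the magnifier 6 mm per rad
- wheel_grip (a point): on the upright axis of the handwheel, 8 mm below its upper face. The wheel is a solid disc 64 mm across, 18 mm thick, its faces 87 and 105 mm above the table; it can be gripped right across. A crank pin, 12 mm thick and 24 mm tall, stands on it 21 mm off the axis, on the pointer's side. The rest of the housing is under 67 mm high
- wheel_pointer (a point): tip of the black pointer bar (6 mm wide) that turns with the wheel below it, 49 mm from the axis, 61 mm above the table
- tab (a joint): angle at which the set tab stands on the dial, rad, counted like wheel. Must stay
- tab_mark (a point): inner face of the set tab, a small upright steel block (8 mm wide, 12 mm deep, top 67 mm above the table) on the edge of the white dial, 49 mm from the wheel's axis; the pointer's tip comes here
- mat: orange silicone soldering mat, 200 x 150 x 4 mm, fixed; bystander
- multimeter: black plastic multimeter in its case with a wire spring clip, 150 x 75 x 42 mm, lying flat; origin at the centre of its underside; bystander
- crimper: grey steel crimping tool, about 215 x 60 x 17 mm, lying flat; origin at the centre of its underside; bystander
- fusebox: clear plastic fuse box with clip-on lid, 94 x 59 x 32 mm, on the orange mat; origin at the centre of its underside; bystander
- screwdriver: yellow-handled screwdriver lying flat; origin at the centre of its underside; bystander
- spool: small flat spool standing on its flange, 56 mm across, 38 mm high, on the jig base plate behind the rails; origin at the centre of its underside; bystander
- tray: grey open parts tray, 100 x 70 x 25 mm; origin at the centre of its underside; bystander

How it is judged (in metres and radians):
On the way, in this order (a step that is already met when the one before it is completed fails the run):
1. the carrier's pointer is at the station fin (horizontal distance between carrier_pointer and station_mark below 0.004 m), for 0.2 s.
2. the wheel's pointer is at the set tab (horizontal distance between wheel_pointer and tab_mark below 0.006 m), for 0.2 s.
At the end, for the whole second after the job is handed in: The carrier's pointer is within 4 mm of the station fin's mark, the wheel's pointer tip is within 6 mm (about 7 degrees) of the set tab's mark, and carrier and wheel are at rest (horizontal distance between carrier_pointer and station_mark below 0.004 m and horizontal distance between wheel_pointer and tab_mark below 0.006 m and velocity of joint carrier between -0.01 and 0.01 m/s and velocity of joint wheel between -0.05 and 0.05 rad/s); the robot touches nothing.
It fails at once if the wheel is cranked (pointer tip more than 20 mm from its start) while the carrier is more than 12 mm away from the station (distance of wheel_pointer from where it was at the start of the episode above 0.02 m and horizontal distance between carrier_pointer and station_mark above 0.012 m).
It fails at once if the set tab is shifted by more than 5 mm (distance of tab_mark from where it was at the start of the episode above 0.005 m).
It fails at once if a bystander is moved by more than 25 mm (distance of any of multimeter, crimper, fusebox, screwdriver, spool, tray from where it was at the start of the episode above 0.025 m).
It also fails if it takes over 67 s, if anything falls off the work surface, if the arm or the gripper's body presses on something with over 40 N, if the wrist force passes 120 N, or if a joint passes its speed limit or range.

## Robot

A 6-joint arm with a two-finger parallel gripper is mounted at the origin on the work surface. World frame = base frame: x ahead of the robot, y to its left, z up, the work surface at z = 0. Lengths are in mm, angles in rad, forces in N, time in s.
With the tool pointing down it reaches from about 400 to 925 mm from the base axis. Payload 12.5 kg.
Tool frame: the origin (TCP) lies at the very end of the fingers, on their centre line; the grasp point (between the pads) lies behind it (env.grip_depth is the z of the grasp point in the tool frame, in mm); z points along the fingers, y is the line along which they close (so a half turn about z gives the same grasp; the last joint's range is limited). The gripper opens to 95 mm and grips with 3 to 60 N. Pads are 20 mm wide; open, the fingers measure 119 mm over their backs; the gripper's body (75 mm by 180 mm) begins 59 mm behind the grasp point.
Start: joints at [-1.217, 0.491, 1.559, -0, 1.092, -0.106], TCP at [277.381, -560.099, 175.661] pointing down, gripper open.
Joint ranges: [-3.1, 3.1], [-0.84, 2.19], [0.05, 2.79], [-1.13, 4.28], [0.06, 2.93], [-2.69, 2.69]. Speed limits (rad/s): [2.22, 2.22, 2.79, 3.14, 3.14, 3.14].

## Interface

Orientations are given as [roll, pitch, yaw] about the fixed x, y, z axes, in that order (R = Rz(yaw) Ry(pitch) Rx(roll)).
In Python, from cell import env, optics gives the robot as it stands.
- The arm moves only by the tool step_arm, never from a script. Its argument "moves" is a list of rows, each an object of numbers: "tx", "ty", "tz": the shift along the tool's x, y, z in mm; "roll": the turn about the tool's z in rad. In form: [{"tx": .., "ty": .., "tz": .., "roll": ..}, ...]. A call has 1 to 12 rows; each row is the pose to reach, as a shift and turn from the pose commanded when the call began, along the tool's axes at that moment; what a row does not reach only later rows make up. A row lasts 1/12 s, in which the tool goes at most 41.7 mm and 7.16 degrees, less where a joint would pass 70% of its speed; a pose out of reach is approached as far as the arm can. A call with a gripper value outside its range is refused whole. "grip" is the finger opening in mm, from 0 to 95.1, set as the call begins (left out, the last holds). The fingers move at their own pace and stop on an object; the grip force is fixed at half the most. Time passes only in rows, so rows that repeat a pose let the fingers close. It gives the time, the measured TCP pose, the force, the opening and the grip force at its end, in the units of the state.
- env.state(): the state, without advancing time (a new reading comes with each control period).
- optics.read_camera(name): name is "side" or "top"; returns a dict with "pixels" (420x560x3 uint8, blue, green, red), "mtx" (3x3 intrinsics, pixels), "view" (4x4, takes a point from world to camera coordinates). Camera axes: x right, y down, z forward; pixel columns grow to the right and rows downward; lengths in mm; the calibration is good to about 2 mm. A picture is of the moment at which its call begins. There is no depth.
- env.job_done(): hands the job in; it is judged then, once.
The state is a dict: "t": time; "joints": joint angles; "qvel": joint speeds; "tau": joint torques, N m; "eef_pos": TCP position; "tcp_rot": TCP orientation; "ft_force": force on the tool from outside, world axes, zero at the start; "moment": the same for the moment, N m; "opening": opening from 0.0 (shut) to 1.0 (fully open); "grip_force": force on a finger pad.
Only numpy, scipy, OpenCV 4.12 (cv2) and the standard library are available. Lean on these libraries where they do the work, as an engineer would, in place of code of your own. Each camera call takes 0.05 s, during which the arm holds its last target. There are 200 camera calls.

## Working session

There is one attempt and no reset: what is moved stays moved. The work goes in short steps, Python scripts to look and compute and a tool call to move; the robot and the scene stay as the last step left them, time stands still between calls to the robot, and variables do not carry over. Pictures are saved under pics/ and viewed, at most 10 in all, crops included, and the job is handed in when it is done.

Besides the shell and the picture viewer there is one more tool, called after "Request:" by a JSON object that holds its "op" and its "data", one argument or row to a line. step_arm: Moves the arm, as the interface text tells. Its arguments: {"type":"object","properties":{"moves":{"type":"array"},"grip":{"type":"number"}},"required":["moves"]}

```bash
mkdir -p pics; cat > h.py <<'E'
import numpy as np,cv2
from cell import env,optics
def cam(n,save=None):
    c=optics.read_camera(n)
    if save: cv2.imwrite('pics/'+save,c['pixels'])
    return c
def ray(c,u,v,z):
    K=np.array(c['mtx']);V=np.array(c['view']);R=V[:3,:3];t=V[:3,3]
    o=-R.T@t;d=R.T@np.linalg.inv(K)@[u,v,1]
    return o+d*(z-o[2])/d[2]
def proj(c,p):
    V=np.array(c['view']);q=np.array(c['mtx'])@(V[:3,:3]@p+V[:3,3]);return q[:2]/q[2]
E
python3 - <<'E'
from h import *
for n in('top','side'):
    c=cam(n,n+'0.png');V=np.array(c['view']);print(n,-V[:3,:3].T@V[:3,3],V[:3,:3].round(2).tolist(),np.array(c['mtx']).round(0).tolist())
print(env.state(),env.grip_depth)
E
```

```text
top [ 454.65869962   18.91835782 1314.17317275] [[0.01, -1.0, -0.01], [-1.0, -0.01, -0.08], [0.08, 0.02, -1.0]] [[544.0, 0.0, 282.0], [0.0, 544.0, 218.0], [0.0, 0.0, 1.0]]
side [411.23965311 795.22780639 879.34216035] [[-0.98, -0.18, -0.01], [-0.13, 0.7, -0.7], [0.13, -0.69, -0.71]] [[425.0, 0.0, 289.0], [0.0, 425.0, 213.0], [0.0, 0.0, 1.0]]
{'t': 0.1, 'joints': array([-1.21661629e+00,  4.91469950e-01,  1.55937924e+00, -1.54664892e-05,
        1.09167835e+00, -1.05623655e-01]), 'qvel': array([-0.0004385 , -0.00200664, -0.00161062, -0.00039983,  0.00036434,
       -0.00254064]), 'tau': array([ 1.76453545e-03, -6.13622904e+01, -2.58606470e+01,  6.93709427e-02,
        4.70163755e-02, -6.29540136e-05]), 'eef_pos': array([ 277.27665167, -559.85782579,  175.14161015]), 'tcp_rot': array([-3.14066153e+00, -8.49211846e-05,  4.59810793e-01]), 'ft_force': array([ 0.34226289,  0.03183043, -0.95679356]), 'moment': array([0.00021672, 0.05641383, 0.04207447]), 'grip_force': 0.0, 'opening': 0.9977626645111068} -18.8
```

View pics/top0.png

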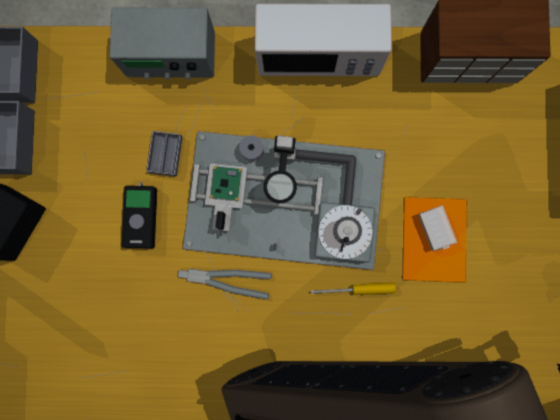

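View pics/side0.png

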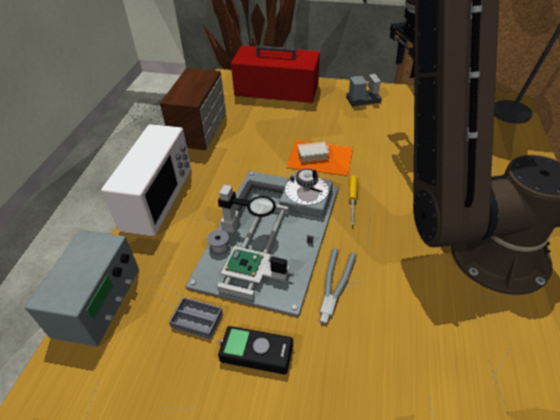

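The top view shows the jig at about (285,200) px, the black tab at (220,220), the station fin near (273,247) and the wheel near (347,231). I'll enlarge the dial and tab.

```bash
python3 - <<'E'
from h import *
a=cv2.imread('pics/top0.png')
b=cv2.resize(a[195:270,310:385],None,fx=7,fy=7,interpolation=cv2.INTER_CUBIC)
e=cv2.resize(a[195:270,205:285],None,fx=3.4,fy=7*1.0,interpolation=cv2.INTER_CUBIC)
cv2.imwrite('pics/c1.png',np.hstack([b,e]))
E
```

```text
(no output)
```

View pics/c1.png

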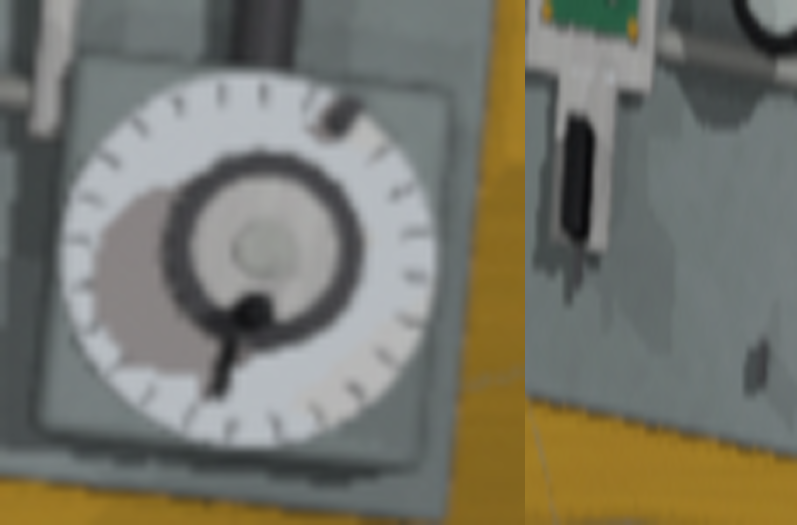

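The crop shows the pointer tip at about (340,251) px and the set tab at about (358,212) px. The wheel axis is near (347,230), the carrier pointer tip near (218,237) and the station fin near (275,245). The wheel needs about 3.5 rad clockwise.

```bash
python3 - <<'E'
from h import *
c=cam('top');a=c['pixels']
hsv=cv2.cvtColor(a,cv2.COLOR_BGR2HSV)
m=((hsv[...,1]<80)).astype(np.uint8)*255
m[:125]=0;m[275:]=0;m[:,:180]=0;m[:,392:]=0
m=cv2.morphologyEx(m,cv2.MORPH_OPEN,np.ones((5,5)))
cs,_=cv2.findContours(m,0,2);k=max(cs,key=cv2.contourArea)
h=cv2.convexHull(k);q=cv2.approxPolyDP(h,6,True)[:,0]
print(q.tolist())
P=[ray(c,*p,12)[:2] for p in q];print(np.round(P,1).tolist())
for i in range(len(P)):
    d=P[i]-P[i-1];print(np.linalg.norm(d).round(1),np.degrees(np.arctan2(d[1],d[0])).round(2))
def f(n,u,v,z):print(n,ray(c,u,v,z).round(1))
f('cptr',218.1,237.4,34);f('fin top far',276.5,243.5,38);f('fin ctr',274,246,38)
f('tabblk',(577-525)/3.4+204.9,195+180/7-.5,81)
f('axis105',347.4,229.5,105);f('dialc',345,231.4,55);f('wptr',340.1,250.7,61);f('setblk',358,211.2,67);f('setinner',356.3,213.8,67)
E
```

```text
[[197, 133], [383, 151], [373, 268], [183, 248]]
[[770.9, 247.6], [729.2, -204.9], [446.8, -179.4], [490.3, 275.0]]
282.0 -5.57
454.4 -95.27
283.6 174.84
456.4 84.53
cptr [515.4 188.3  34. ]
fin top far [502.1  50.2  38. ]
fin ctr [496.1  56.   38. ]
tabblk [552.4 178.   81. ]
axis105 [ 532.1 -108.8  105. ]
dialc [ 530.8 -108.5   55. ]
wptr [485.9 -96.7  61. ]
setblk [ 576.8 -137.2   67. ]
setinner [ 570.8 -133.3   67. ]
```

```bash
python3 - <<'E'
from h import *
c=cam('top')
print('lens',ray(c,280,187,120).round(1))
a=cv2.imread('pics/top0.png');s=cv2.imread('pics/side0.png')
z=lambda im,u,v:cv2.resize(im[v-15:v+15,u-20:u+20],None,fx=10,fy=10,interpolation=cv2.INTER_CUBIC)
cv2.imwrite('pics/c2.png',np.vstack([np.hstack([z(a,274,246),z(a,219,232)]),np.hstack([z(s,310,240),z(s,280,265)])]))
E
```

```text
lens [624.1  41.7 120. ]
```

View pics/c2.png

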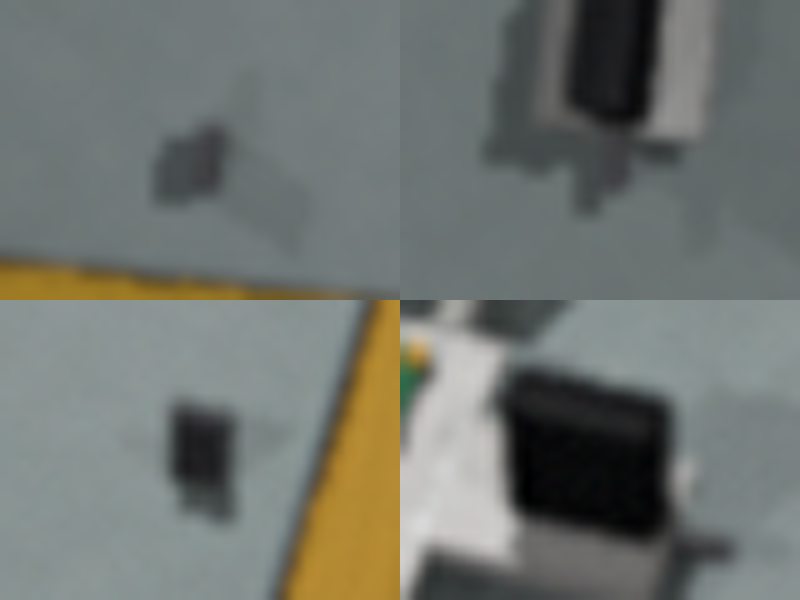

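The top crop shows the fin at about (275,243–250) px and its shadow to the left. The carrier pointer tip is at about (220,236), with its shadow at (217.5,238). In the side crop the fin is at (310,240).

```bash
python3 - <<'E'
from h import *
c=cam('top');s=cam('side')
def tri(a,b):
    P=[np.array(k['mtx'])@np.array(k['view'])[:3] for k in(c,s)]
    X=cv2.triangulatePoints(P[0],P[1],np.float64(a).reshape(2,1),np.float64(b).reshape(2,1))[:,0];return X[:3]/X[3]
p=ray(c,220.2,235.7,34);f=ray(c,275,242.8,36)
print(p.round(1),f.round(1),'side proj fin',proj(s,f),'ptr',proj(s,p))
for n,u,v,z in(('axis',347.4,229.5,105),):print(ray(c,u,v,z).round(1))
# tab grip: dark mask in top
a=c['pixels'];m=(a.max(2)<45).astype(np.uint8);
for (x0,x1,y0,y1,z) in((208,232,205,236,81),):
    mm=np.zeros_like(m);mm[y0:y1,x0:x1]=m[y0:y1,x0:x1];r=cv2.minAreaRect(cv2.findNonZero(mm));print(r);ys,xs=np.nonzero(mm);print(xs.min(),xs.max(),ys.min(),ys.max());print(ray(c,*r[0],z).round(1),ray(c,xs.mean(),ys.mean(),75).round(1))
# dial: white mask ellipse
m=((a.min(2)>170)).astype(np.uint8);m[:,:315]=0;m[:,378:]=0;m[:200]=0;m[262:]=0
e=cv2.fitEllipse(cv2.convexHull(cv2.findNonZero(m)));print(e,ray(c,*e[0],55).round(1))
m=(hs:=cv2.inRange(s['pixels'],(150,150,150),(255,255,255)));m[:,:270]=0;m[:,332:]=0;m[:165]=0;m[215:]=0
e=cv2.fitEllipse(cv2.convexHull(cv2.findNonZero(m)));print(e,ray(s,*e[0],55).round(1))
print(env.state()['t'])
E
```

```text
[519.4 183.4  34. ] [503.7  53.8  36. ] side proj fin [307.45158787 235.47002405] ptr [293.02787957 274.33904707]
[ 532.1 -108.8  105. ]
((220.07693481445312, 220.3846435546875), (7.690153121948242, 17.116792678833008), 7.125016689300537)
216 224 212 229
[552.  178.3  81. ] [552.8 179.1  75. ]
((345.0245361328125, 231.54507446289062), (51.092498779296875, 51.934757232666016), 109.10929870605469) [ 530.5 -108.6   55. ]
((300.80865478515625, 191.41026306152344), (35.50015640258789, 62.950626373291016), 64.96391296386719) [545.8 -92.4  55. ]
0.3
```

```bash
cat >> h.py <<'E'
from scipy.spatial.transform import Rotation as Ro
def rel(x,y,z,yaw=None):
    s=env.state();R=Ro.from_euler('xyz',s['tcp_rot']);yw=s['tcp_rot'][2]
    print('tx,ty,tz',R.inv().apply(np.array([x,y,z])-s['eef_pos']).round(1),'roll',None if yaw is None else round(yw-yaw,3),'|t',s['t'],'pos',s['eef_pos'].round(1),'yaw',round(yw,3),'j6',s['joints'][5].round(2))
E
python3 -c "
from h import *
rel(552,178.3,175,-.095)"
```

```text
tx,ty,tz [ 573.8 -539.7    0.7] roll 0.555 |t 0.3 pos [ 277.4 -560.   175.5] yaw 0.46 j6 -0.11
```

Request:
{"op": "step_arm", "data": {
  "moves": [
    {"tx": 287, "ty": -270, "tz": 0, "roll": 0.555},
    {"tx": 287, "ty": -270, "tz": 0, "roll": 0.555},
    {"tx": 287, "ty": -270, "tz": 0, "roll": 0.555},
    {"tx": 287, "ty": -270, "tz": 0, "roll": 0.555},
    {"tx": 287, "ty": -270, "tz": 0, "roll": 0.555},
    {"tx": 287, "ty": -270, "tz": 0, "roll": 0.555},
    {"tx": 287, "ty": -270, "tz": 0, "roll": 0.555},
    {"tx": 574, "ty": -540, "tz": 0, "roll": 0.555},
    {"tx": 574, "ty": -540, "tz": 0, "roll": 0.555},
    {"tx": 574, "ty": -540, "tz": 0, "roll": 0.555},
    {"tx": 574, "ty": -540, "tz": 0, "roll": 0.555},
    {"tx": 574, "ty": -540, "tz": 0, "roll": 0.555}
  ],
  "grip": 55
}}

```text
t: 1.3
eef_pos: [451.8, -90.1, 175.9]
tcp_rot: [3.141, -0.001, -0.095]
ft_force: [0.2, -0.6, 0.4]
opening: 0.582
grip_force: 0.0
```

```bash
python3 -c "
from h import *
rel(552,178.3,130,-.095)"
```

```text
tx,ty,tz [  74.1 -276.7   45.9] roll -0.0 |t 1.3 pos [451.8 -90.1 175.9] yaw -0.095 j6 1.33
```

Request:
{"op": "step_arm", "data": {
  "moves": [
    {"tx": 74, "ty": -270, "tz": 20},
    {"tx": 74, "ty": -270, "tz": 20},
    {"tx": 74, "ty": -270, "tz": 20},
    {"tx": 74, "ty": -270, "tz": 20},
    {"tx": 74, "ty": -270, "tz": 20},
    {"tx": 74, "ty": -270, "tz": 20},
    {"tx": 74, "ty": -270, "tz": 20},
    {"tx": 74, "ty": -270, "tz": 20},
    {"tx": 74, "ty": -270, "tz": 20},
    {"tx": 74, "ty": -270, "tz": 20}
  ]
}}

```text
validation failed for argument at $.mo...
```

```bash
python3 -c "
from h import *
rel(552,178.3,52,-.095)
c=cam('side');cv2.imwrite('pics/s1.png',cv2.resize(c['pixels'][180:330,180:380],None,fx=4,fy=4))"
```

```text
tx,ty,tz [  74.1 -276.7  123.9] roll -0.0 |t 1.3 pos [451.8 -90.1 175.9] yaw -0.095 j6 1.33
```

View pics/s1.png

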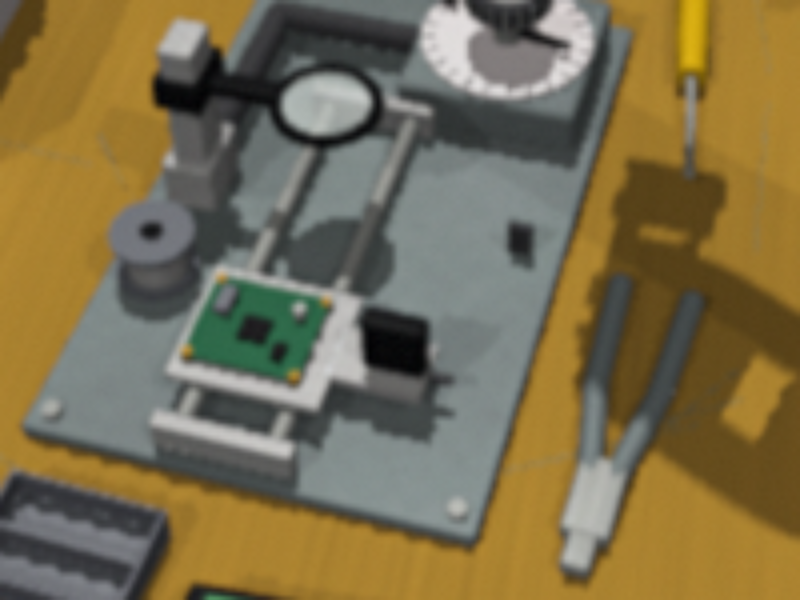

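The move was refused: all four keys are probably required in each row. The picture shows the tab at about (396,340) in the crop and the fin at (520,240), with nothing moved.

Request:
{"op": "step_arm", "data": {
  "moves": [
    {"tx": 74, "ty": -270, "tz": 20, "roll": 0},
    {"tx": 74, "ty": -270, "tz": 20, "roll": 0},
    {"tx": 74, "ty": -270, "tz": 20, "roll": 0},
    {"tx": 74, "ty": -270, "tz": 20, "roll": 0},
    {"tx": 74, "ty": -270, "tz": 20, "roll": 0},
    {"tx": 74, "ty": -270, "tz": 20, "roll": 0},
    {"tx": 74, "ty": -270, "tz": 20, "roll": 0},
    {"tx": 74, "ty": -270, "tz": 20, "roll": 0},
    {"tx": 74, "ty": -270, "tz": 20, "roll": 0},
    {"tx": 74, "ty": -270, "tz": 20, "roll": 0}
  ]
}}

```text
t: 2.18
eef_pos: [550.5, 169.3, 155.4]
tcp_rot: [3.141, 0.001, -0.095]
ft_force: [-0.2, 0.1, -0.7]
opening: 0.577
grip_force: 0.0
```

```bash
python3 -c "
from h import *
rel(552,178.3,52,-.095)"
```

```text
tx,ty,tz [  0.7  -9.2 103.4] roll 0.0 |t 2.1833 pos [550.5 169.3 155.4] yaw -0.095 j6 1.85
```

Request:
{"op": "step_arm", "data": {
  "moves": [
    {"tx": 1, "ty": -9, "tz": 20, "roll": 0},
    {"tx": 1, "ty": -9, "tz": 45, "roll": 0},
    {"tx": 1, "ty": -9, "tz": 70, "roll": 0},
    {"tx": 1, "ty": -9, "tz": 90, "roll": 0},
    {"tx": 1, "ty": -9, "tz": 102, "roll": 0},
    {"tx": 1, "ty": -9, "tz": 102, "roll": 0},
    {"tx": 1, "ty": -9, "tz": 102, "roll": 0}
  ]
}}

```text
t: 2.77
eef_pos: [552.6, 177.4, 53.8]
tcp_rot: [3.141, 0.001, -0.097]
ft_force: [-0.8, -0.3, 0.2]
opening: 0.581
grip_force: 0.0
```

```bash
python3 -c "
from h import *
c=cam('top');d=cam('side')
cv2.imwrite('pics/s2.png',np.hstack([cv2.resize(x['pixels'][v-50:v+50,u-50:u+50],None,fx=4,fy=4) for x,u,v in((c,220,220),(d,280,265))]))
rel(552,178.3,52,-.095)"
```

```text
tx,ty,tz [-1.3 -0.2  2.8] roll -0.001 |t 2.8667 pos [553.3 178.   54.8] yaw -0.096 j6 1.86
```

View pics/s2.png

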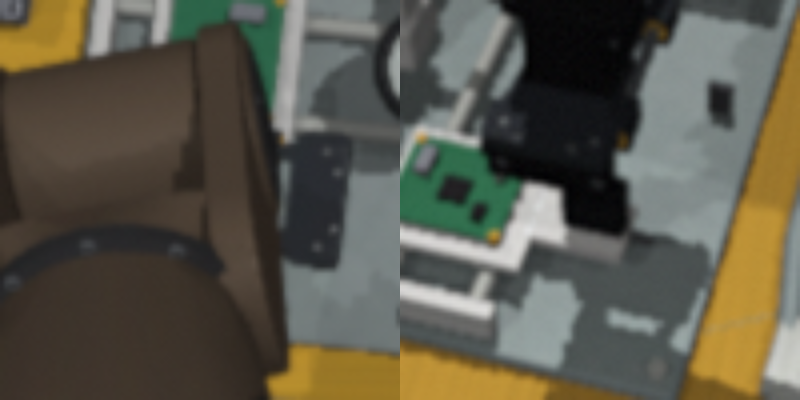

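The top view is blocked by the arm. In the side crop the fingers straddle the tab at about (598,210). I'll close them.

Request:
{"op": "step_arm", "data": {
  "moves": [
    {"tx": 0, "ty": 0, "tz": 0, "roll": 0},
    {"tx": 0, "ty": 0, "tz": 0, "roll": 0},
    {"tx": 0, "ty": 0, "tz": 0, "roll": 0},
    {"tx": 0, "ty": 0, "tz": 0, "roll": 0},
    {"tx": 0, "ty": 0, "tz": 0, "roll": 0}
  ],
  "grip": 8
}}

```text
t: 3.28
eef_pos: [552.7, 178.6, 53.8]
tcp_rot: [-3.142, -0.0, -0.095]
ft_force: [-1.1, 0.8, -0.7]
opening: 0.286
grip_force: 0.0
```

Request:
{"op": "step_arm", "data": {
  "moves": [
    {"tx": 0, "ty": 0, "tz": 0, "roll": 0},
    {"tx": 0, "ty": 0, "tz": 0, "roll": 0},
    {"tx": 0, "ty": 0, "tz": 0, "roll": 0},
    {"tx": 0, "ty": 0, "tz": 0, "roll": 0}
  ]
}}

```text
t: 3.62
eef_pos: [552.7, 178.6, 53.6]
tcp_rot: [3.141, -0.0, -0.095]
ft_force: [-0.2, -0.1, 0.7]
opening: 0.09
grip_force: 0.0
```

```bash
python3 -c "
from h import *
d=cam('side');s=env.state();print(s['opening'],s['grip_force'],s['eef_pos'])
print(proj(d,s['eef_pos']))
cv2.imwrite('pics/s3.png',cv2.resize(d['pixels'][200:310,210:350],None,fx=5,fy=5,interpolation=2))"
```

```text
0.08474257661384807 0.0 [552.66808349 178.55702221  53.57861193]
[279.90415785 265.9519407 ]
```

View pics/s3.png

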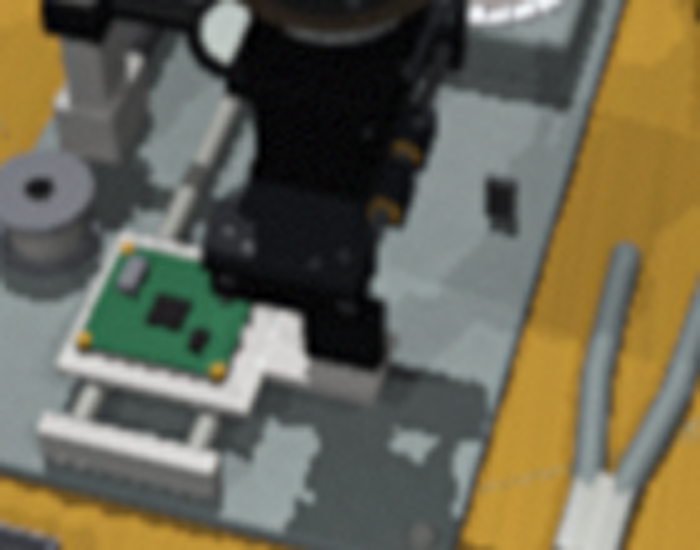

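The side crop shows the tab at about (345,325) with the gripper behind or around it, but the fingers closed to 8 mm with no contact force. I'll check the tab's position from the side view.

```bash
python3 -c "
from h import *
d=cam('side');c=cam('top')
for z in(81,60):print(ray(d,279,259,z).round(1))
for z in(81,60):print(ray(c,220,218.5,z).round(1))
for z in (50,69,81,110): print(z,proj(d,np.array([552,178,z])))
s=env.state();print(s['opening'],s['grip_force'])
a=cv2.imread('pics/side0.png');b=d['pixels']
df=cv2.absdiff(a,b).max(2)
for v in range(250,285,3): print(v,a[v,262:300,1].tolist()[::2],b[v,262:300,1].tolist()[::2])
"
```

```text
[554.1 179.1  81. ]
[557.9 162.9  60. ]
[556.3 178.5  81. ]
[558.  181.2  60. ]
50 [280.2496889 266.7110007]
69 [280.08497949 261.87667178]
81 [279.9786827  258.75679147]
110 [279.71423123 250.99496789]
0.082962587740176 0.0
250 [70, 143, 146, 72, 65, 75, 76, 100, 146, 148, 148, 149, 146, 147, 145, 145, 146, 147, 149] [19, 20, 21, 21, 18, 21, 19, 21, 37, 23, 15, 37, 141, 146, 144, 143, 145, 146, 149]
253 [185, 174, 161, 109, 78, 76, 126, 149, 149, 148, 150, 150, 146, 146, 147, 147, 148, 150, 149] [19, 20, 20, 21, 21, 36, 24, 21, 22, 20, 18, 33, 147, 149, 147, 145, 145, 148, 148]
256 [106, 189, 198, 197, 123, 97, 103, 122, 144, 150, 152, 150, 149, 147, 145, 147, 149, 150, 147] [6, 8, 9, 12, 16, 17, 18, 20, 21, 19, 13, 97, 160, 158, 155, 157, 155, 154, 137]
259 [162, 198, 198, 163, 59, 34, 34, 33, 30, 39, 52, 80, 113, 147, 141, 135, 140, 138, 140] [4, 1, 3, 3, 7, 7, 11, 7, 13, 8, 7, 65, 121, 155, 148, 142, 148, 148, 141]
262 [197, 188, 195, 174, 76, 8, 17, 21, 31, 34, 37, 31, 42, 128, 133, 131, 129, 130, 132] [193, 167, 163, 112, 39, 4, 6, 5, 21, 19, 5, 8, 45, 137, 139, 140, 138, 138, 
[... 496 characters left out ...]
142, 143, 145, 151]
274 [169, 159, 181, 197, 178, 109, 107, 107, 105, 92, 79, 63, 72, 55, 69, 81, 126, 132, 135] [181, 170, 190, 208, 189, 114, 115, 115, 112, 100, 85, 69, 76, 38, 40, 51, 73, 106, 115]
277 [72, 57, 63, 74, 90, 92, 96, 99, 103, 107, 106, 104, 68, 65, 124, 133, 144, 145, 143] [77, 60, 67, 81, 96, 98, 105, 106, 111, 113, 114, 111, 73, 64, 67, 70, 79, 81, 79]
280 [59, 61, 61, 69, 70, 70, 71, 68, 71, 76, 86, 85, 68, 94, 137, 148, 148, 145, 144] [62, 66, 66, 75, 76, 75, 77, 71, 75, 82, 94, 93, 74, 69, 76, 81, 81, 82, 81]
283 [71, 101, 74, 72, 73, 74, 75, 75, 77, 76, 76, 76, 74, 76, 81, 89, 143, 148, 146] [75, 107, 77, 78, 76, 77, 81, 79, 79, 82, 83, 81, 82, 81, 80, 79, 80, 81, 83]
```

Request:
{"op": "step_arm", "data": {
  "moves": [
    {"tx": 0, "ty": 3, "tz": 0, "roll": 0},
    {"tx": 0, "ty": 6, "tz": 0, "roll": 0},
    {"tx": 0, "ty": 10, "tz": 0, "roll": 0},
    {"tx": 0, "ty": 15, "tz": 0, "roll": 0},
    {"tx": 0, "ty": 15, "tz": 0, "roll": 0},
    {"tx": 0, "ty": 15, "tz": 0, "roll": 0}
  ],
  "grip": 5
}}

```text
t: 4.27
eef_pos: [551.3, 163.2, 53.6]
tcp_rot: [3.142, -0.0, -0.096]
ft_force: [-0.0, 0.1, -0.0]
opening: 0.053
grip_force: 0.0
```

```bash
python3 -c "
from h import *
d=cam('side');s=env.state();print(s['opening'],s['grip_force'],s['ft_force'])
a=cv2.imread('pics/side0.png');b=d['pixels']
# board green centroid
for im in(a,b):
    m=cv2.inRange(cv2.cvtColor(im,cv2.COLOR_BGR2HSV),(60,120,40),(85,255,200));m[:235]=0;m[290:]=0;m[:,:200]=0;m[:,290:]=0
    ys,xs=np.nonzero(m);print(ray(d,xs.mean(),ys.mean(),45).round(1),len(xs))
k=lambda im:cv2.convertScaleAbs(cv2.resize(im[220:290,240:320],None,fx=5,fy=5,interpolation=2),alpha=4)
cv2.imwrite('pics/s4.png',np.hstack([k(a),k(b)]))"
```

```text
0.05368373148617148 0.0 [ 0.0212656  -0.04525611 -0.08223291]
[643.3 178.   45. ] 405
[643.3 177.6  45. ] 405
```

View pics/s4.png

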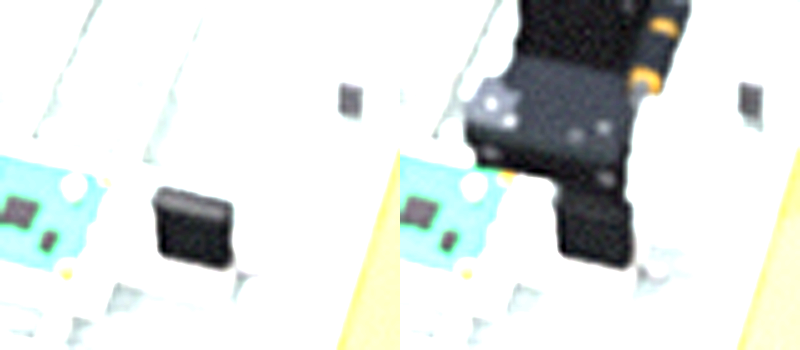

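The carrier did not move: the tab is intact in front of the fingers, and the green board's centroid is unchanged. The gripper isn't where I expected relative to the tab, so I'll raise it, open it and compare predicted with seen fingertip positions.

Request:
{"op": "step_arm", "data": {
  "moves": [
    {"tx": 0, "ty": 0, "tz": -30, "roll": 0},
    {"tx": 0, "ty": 0, "tz": -60, "roll": 0},
    {"tx": 0, "ty": 0, "tz": -80, "roll": 0},
    {"tx": 0, "ty": 0, "tz": -80, "roll": 0},
    {"tx": 0, "ty": 0, "tz": -80, "roll": 0},
    {"tx": 0, "ty": 0, "tz": -80, "roll": 0},
    {"tx": 0, "ty": 0, "tz": -80, "roll": 0},
    {"tx": 0, "ty": 0, "tz": -80, "roll": 0},
    {"tx": 0, "ty": 0, "tz": -80, "roll": 0},
    {"tx": 0, "ty": 0, "tz": -80, "roll": 0},
    {"tx": 0, "ty": 0, "tz": -80, "roll": 0}
  ],
  "grip": 95
}}

```text
t: 5.23
eef_pos: [551.2, 163.6, 133.2]
tcp_rot: [3.141, 0.001, -0.095]
ft_force: [-0.3, -0.4, -0.6]
opening: 0.766
grip_force: 0.0
```

```bash
python3 -c "
from h import *
d=cam('side','side5.png');c=cam('top','top5.png');s=env.state();p=s['eef_pos'];print(p,s['opening'],s['joints'])
yh=np.array([.095,.995,0])
out=[]
for k,(x0,y0,w,h) in((d,(200,150,133,200)),(c,(180,150,133,200))):
    im=cv2.resize(k['pixels'][y0:y0+h,x0:x0+w],None,fx=3,fy=3,interpolation=2)
    im=np.uint8(255*(im/255.)**.45)
    for q,col in((p,(0,0,255)),(p+47*yh,(255,0,255)),(p-47*yh,(255,0,255))):
        u=(proj(k,q)-[x0,y0])*3;cv2.drawMarker(im,tuple(int(t) for t in u),col,0,9);print(proj(k,q).round(1))
    out.append(im)
cv2.imwrite('pics/c5.png',np.hstack(out))"
```

```text
[551.21009977 163.62028013 133.4539424 ] 0.8494793213627603 [ 1.73730439e-01  4.66760079e-01  1.73223186e+00 -9.42565365e-05
  9.42819465e-01  1.83981843e+00]
[281.  239.9]
[275.  255.1]
[286.7 225.5]
[223.7 218.9]
[202.4 216.7]
[245.1 221.1]
```

View pics/c5.png

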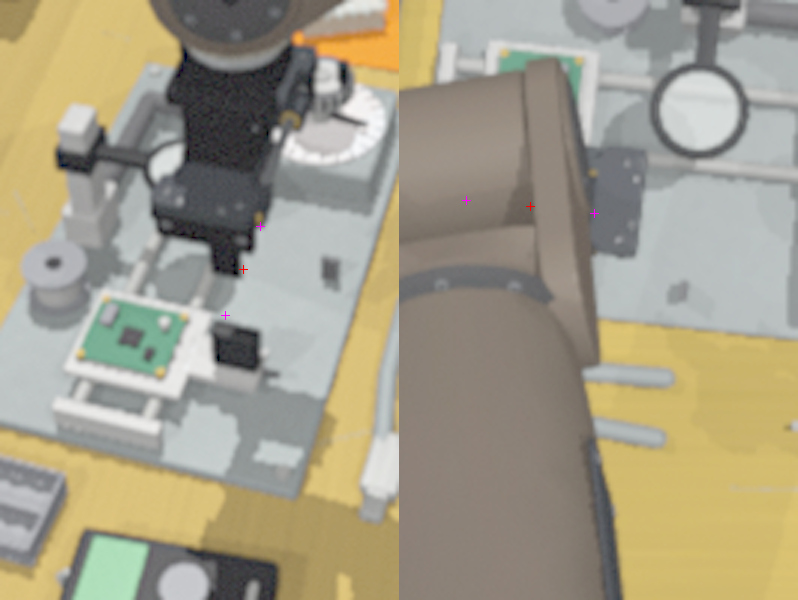

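The side crop shows the front fingertip at about (228,275). The calibration predicts it near (225,315), so the tool is about 45 mm off in y or 55 mm in z. I'll touch the tab's top with closed fingers to measure the height offset.

Request:
{"op": "step_arm", "data": {
  "moves": [
    {"tx": 2, "ty": -15, "tz": 0, "roll": 0},
    {"tx": 2, "ty": -15, "tz": 0, "roll": 0},
    {"tx": 2, "ty": -15, "tz": 0, "roll": 0},
    {"tx": 2, "ty": -15, "tz": 0, "roll": 0},
    {"tx": 2, "ty": -15, "tz": 0, "roll": 0},
    {"tx": 2, "ty": -15, "tz": 0, "roll": 0},
    {"tx": 2, "ty": -15, "tz": 0, "roll": 0},
    {"tx": 2, "ty": -15, "tz": 0, "roll": 0},
    {"tx": 2, "ty": -15, "tz": 0, "roll": 0},
    {"tx": 2, "ty": -15, "tz": 30, "roll": 0},
    {"tx": 2, "ty": -15, "tz": 55, "roll": 0},
    {"tx": 2, "ty": -15, "tz": 70, "roll": 0}
  ],
  "grip": 3
}}

```text
t: 6.33
eef_pos: [553.8, 178.1, 61.6]
tcp_rot: [3.141, 0.002, -0.095]
ft_force: [0.3, -0.4, -0.4]
opening: 0.126
grip_force: 0.0
```

Request:
{"op": "step_arm", "data": {
  "moves": [
    {"tx": 0, "ty": 0, "tz": 2, "roll": 0},
    {"tx": 0, "ty": 0, "tz": 4, "roll": 0},
    {"tx": 0, "ty": 0, "tz": 6, "roll": 0},
    {"tx": 0, "ty": 0, "tz": 8, "roll": 0},
    {"tx": 0, "ty": 0, "tz": 9, "roll": 0},
    {"tx": 0, "ty": 0, "tz": 10, "roll": 0}
  ]
}}

```text
t: 6.83
eef_pos: [555.0, 178.4, 54.2]
tcp_rot: [-3.141, -0.001, -0.095]
ft_force: [-0.5, 0.0, -0.3]
opening: 0.032
grip_force: 0.0
```

Request:
{"op": "step_arm", "data": {
  "moves": [
    {"tx": 0, "ty": 0, "tz": 1, "roll": 0},
    {"tx": 0, "ty": 0, "tz": 2, "roll": 0},
    {"tx": 0, "ty": 0, "tz": 3, "roll": 0},
    {"tx": 0, "ty": 0, "tz": 4, "roll": 0},
    {"tx": 0, "ty": 0, "tz": 5, "roll": 0},
    {"tx": 0, "ty": 0, "tz": 5, "roll": 0}
  ]
}}

```text
t: 7.33
eef_pos: [554.6, 178.3, 48.4]
tcp_rot: [3.141, 0.0, -0.095]
ft_force: [-0.3, 0.2, -0.4]
opening: 0.028
grip_force: 0.0
```

Request:
{"op": "step_arm", "data": {
  "moves": [
    {"tx": 0, "ty": 0, "tz": 1, "roll": 0},
    {"tx": 0, "ty": 0, "tz": 2, "roll": 0},
    {"tx": 0, "ty": 0, "tz": 3, "roll": 0},
    {"tx": 0, "ty": 0, "tz": 4, "roll": 0},
    {"tx": 0, "ty": 0, "tz": 5, "roll": 0},
    {"tx": 0, "ty": 0, "tz": 5, "roll": 0}
  ]
}}

```text
t: 7.83
eef_pos: [554.6, 178.3, 43.4]
tcp_rot: [3.141, 0.0, -0.095]
ft_force: [-0.1, -0.1, 0.6]
opening: 0.033
grip_force: 0.0
```

```bash
python3 -c "
from h import *
d=cam('side','side6.png');p=env.state()['eef_pos']
a=cv2.imread('pics/side0.png').astype(int);b=d['pixels'].astype(int)
for v in range(240,276,2): print(v,a[v,258:296:2].mean(1).astype(int).tolist() if 0 else a[v,258:296:2].mean(-1).astype(int).tolist(),b[v,258:296:2].mean(-1).astype(int).tolist())
e=cv2.imread('pics/side5.png').mean(2).astype(int)
print('raised')
for v in range(218,248,2): print(v,e[v,246:300:2].tolist())
"
```

```text
240 [78, 74, 77, 77, 71, 82, 92, 69, 59, 86, 127, 145, 144, 144, 145, 142, 142, 141, 142] [55, 19, 21, 18, 16, 13, 11, 9, 10, 10, 8, 8, 8, 15, 18, 17, 15, 92, 146]
242 [78, 78, 76, 77, 70, 90, 84, 62, 63, 72, 106, 143, 142, 142, 144, 143, 142, 143, 143] [27, 20, 21, 22, 21, 20, 19, 20, 18, 13, 13, 11, 16, 41, 49, 32, 24, 128, 142]
244 [78, 79, 76, 73, 77, 93, 71, 60, 67, 75, 106, 143, 142, 142, 143, 143, 144, 142, 143] [17, 20, 20, 21, 19, 20, 22, 21, 22, 22, 19, 19, 20, 41, 45, 54, 55, 141, 142]
246 [78, 79, 76, 70, 89, 87, 64, 61, 71, 75, 107, 146, 144, 142, 140, 143, 144, 141, 143] [25, 20, 19, 20, 20, 20, 21, 18, 20, 23, 19, 20, 18, 34, 49, 52, 91, 146, 141]
248 [77, 77, 73, 76, 99, 77, 64, 67, 75, 75, 125, 146, 143, 142, 141, 141, 141, 142, 143] [47, 27, 20, 19, 19, 19, 22, 20, 22, 20, 22, 20, 24, 37, 92, 136, 138, 145, 143]
250 [83, 71, 68, 141, 144, 70, 63, 73, 73, 97, 141, 144, 143, 144, 142, 142, 141, 141, 142] [45, 37, 19, 20, 20, 21, 17, 19, 21, 21, 20, 18, 20, 44, 128, 143, 139, 141, 141]
252 [174, 154, 151, 155, 124, 66, 59, 71, 97, 141, 144, 143, 143, 146, 144, 142, 142
[... 3081 characters left out ...]
1, 82, 75, 75, 71, 66, 21, 5, 8, 5, 3, 74, 137, 133, 135, 138, 137, 137, 138, 140, 138]
238 [152, 118, 63, 88, 124, 80, 68, 71, 77, 77, 75, 73, 38, 5, 6, 7, 1, 65, 138, 138, 136, 137, 136, 137, 139, 138, 139]
240 [153, 95, 63, 70, 82, 77, 78, 79, 78, 79, 74, 84, 53, 10, 5, 6, 1, 61, 137, 137, 138, 136, 136, 135, 135, 136, 136]
242 [129, 69, 63, 73, 81, 80, 80, 78, 79, 79, 73, 94, 82, 55, 49, 47, 36, 73, 139, 138, 137, 136, 135, 136, 136, 135, 137]
244 [99, 67, 94, 79, 80, 80, 80, 79, 79, 76, 79, 95, 75, 63, 70, 78, 106, 145, 145, 146, 146, 141, 138, 136, 135, 136, 136]
246 [69, 93, 145, 88, 78, 80, 80, 80, 79, 72, 90, 90, 65, 63, 74, 78, 109, 150, 146, 145, 144, 145, 145, 143, 139, 136, 135]
```

Request:
{"op": "step_arm", "data": {
  "moves": [
    {"tx": 0, "ty": 0, "tz": 1, "roll": 0},
    {"tx": 0, "ty": 0, "tz": 2, "roll": 0},
    {"tx": 0, "ty": 0, "tz": 3, "roll": 0},
    {"tx": 0, "ty": 0, "tz": 4, "roll": 0},
    {"tx": 0, "ty": 0, "tz": 5, "roll": 0},
    {"tx": 0, "ty": 0, "tz": 5, "roll": 0}
  ]
}}

```text
t: 8.38
eef_pos: [554.9, 178.7, 42.1]
tcp_rot: [-3.141, -0.002, -0.095]
ft_force: [-12.2, -1.0, 38.7]
opening: 0.031
grip_force: 19.3
```

```bash
python3 -c "
from h import *
c=cam('top');d=cam('side');s=env.state();print(s['tau'].round(1),s['ft_force'].round(2),s['joints'].round(3))
e=cv2.imread('pics/side5.png')
p=np.array([551.2,163.6,133.4]);x=np.array([.995,-.095,0]);y=np.array([.095,.995,0])
# predicted body corner and finger tip for candidates
for n,dl in(('nom',(0,0,0)),('dz50',(0,0,50)),('dy-45',(0,-45,0)),('mix',(0,-15,35))):
    q=p+np.array(dl)
    print(n,'fingertip',proj(d,q+46*y).round(1),'top body edge',[proj(c,q-90*y+k*x+[0,0,78]).round(1).tolist() for k in(-37.5,37.5)],[proj(d,q+90*y+k*x+[0,0,78]).round(1).tolist() for k in(-37.5,37.5)])
t=cv2.imread('pics/top5.png').mean(2).astype(int)
for v in(205,215,225,232):print(v,t[v,240:272].tolist())
for u in(250,256,260):print(u,t[192:242,u].tolist())
"
```

```text
[ -1.5 -40.  -16.3  -0.2  -3.3  -0. ] [-11.26  -0.98  39.29] [0.198 0.596 1.794 0.    0.75  1.864]
nom fingertip [275.2 254.8] top body edge [[261.0, 238.6], [264.9, 202.1]] [[285.3, 250.7], [250.4, 243.2]]
dz50 fingertip [274.5 240.2] top body edge [[259.6, 237.4], [263.7, 199.2]] [[285.0, 234.3], [248.6, 226.7]]
dy-45 fingertip [279.1 239.9] top body edge [[283.1, 238.8], [286.9, 202.2]] [[289.3, 234.4], [255.5, 227.3]]
mix fingertip [276.1 239.6] top body edge [[267.6, 237.8], [271.7, 200.1]] [[286.5, 233.8], [251.0, 226.4]]
205 [31, 26, 24, 33, 41, 44, 44, 45, 45, 45, 45, 45, 45, 46, 49, 62, 63, 51, 47, 49, 51, 59, 58, 71, 78, 78, 80, 81, 82, 83, 84, 79]
215 [44, 39, 29, 26, 25, 35, 41, 41, 43, 41, 42, 42, 44, 44, 45, 45, 45, 45, 45, 47, 59, 96, 128, 137, 138, 137, 135, 135, 135, 136, 136, 132]
225 [34, 34, 35, 35, 40, 41, 42, 41, 42, 42, 42, 42, 42, 41, 41, 42, 55, 62, 55, 57, 95, 125, 133, 135, 136, 137, 137, 133, 131, 129, 129, 129]
232 [34, 34, 34, 34, 27, 32, 37, 41, 42, 42, 41, 42, 42, 42, 42, 42, 42, 45, 50, 81, 121, 135, 137, 136, 135, 131, 129, 129, 130, 129, 129, 129]
250 [78, 74, 75, 75, 71, 66, 58, 43, 45, 44, 45, 45, 45, 45, 46, 46, 46, 45, 45, 46, 45, 44, 43, 42, 42, 42, 42, 41, 41, 40, 42, 42, 42, 42, 42, 42, 42, 42, 41, 42, 41, 43, 55, 97, 129, 132, 133, 133, 134, 133]
256 [87, 88, 87, 87, 85, 82, 68, 49, 44, 44, 49, 60, 70, 63, 47, 45, 44, 44, 45, 46, 46, 46, 45, 45, 44, 42, 40, 42, 42, 42, 43, 46, 54, 55, 44, 42, 43, 44, 45, 44, 42, 41, 41, 59, 104, 135, 138, 137, 136, 136]
260 [89, 89, 88, 89, 88, 84, 76, 65, 47, 45, 51, 55, 53, 51, 51, 48, 52, 60, 54, 47, 50, 55, 57, 59, 56, 54, 55, 57, 59, 60, 68, 83, 93, 95, 102, 112, 114, 114, 115, 117, 121, 124, 129, 136, 138, 139, 139, 139, 138, 138]
```

Contact came at a reported z of 42 mm against a tab top of 81 mm, so the real tip is about 39 mm higher than reported. The views of the hand agree. I'll correct for that: raise, open, then descend to a reported z of about 14.

Request:
{"op": "step_arm", "data": {
  "moves": [
    {"tx": 0, "ty": 0, "tz": -12, "roll": 0},
    {"tx": 0, "ty": 0, "tz": -22, "roll": 0},
    {"tx": 0, "ty": 0, "tz": -22, "roll": 0},
    {"tx": 0, "ty": 0, "tz": -22, "roll": 0},
    {"tx": 0, "ty": 0, "tz": -22, "roll": 0},
    {"tx": 0, "ty": 0, "tz": -22, "roll": 0},
    {"tx": 0, "ty": 0, "tz": -22, "roll": 0},
    {"tx": 0, "ty": 0, "tz": -22, "roll": 0},
    {"tx": 0, "ty": 0, "tz": -22, "roll": 0},
    {"tx": 0, "ty": 0, "tz": -22, "roll": 0}
  ],
  "grip": 60
}}

```text
t: 9.32
eef_pos: [554.6, 178.3, 60.4]
tcp_rot: [3.141, 0.0, -0.095]
ft_force: [0.1, 0.3, -0.1]
opening: 0.618
grip_force: 0.0
```

Request:
{"op": "step_arm", "data": {
  "moves": [
    {"tx": 0, "ty": 0, "tz": 4, "roll": 0},
    {"tx": 0, "ty": 0, "tz": 8, "roll": 0},
    {"tx": 0, "ty": 0, "tz": 12, "roll": 0},
    {"tx": 0, "ty": 0, "tz": 16, "roll": 0},
    {"tx": 0, "ty": 0, "tz": 20, "roll": 0},
    {"tx": 0, "ty": 0, "tz": 24, "roll": 0}
  ]
}}

```text
t: 9.82
eef_pos: [554.6, 178.4, 36.1]
tcp_rot: [3.141, 0.0, -0.095]
ft_force: [-0.1, 0.1, 0.6]
opening: 0.631
grip_force: 0.0
```

Request:
{"op": "step_arm", "data": {
  "moves": [
    {"tx": 0, "ty": 0, "tz": 4, "roll": 0},
    {"tx": 0, "ty": 0, "tz": 8, "roll": 0},
    {"tx": 0, "ty": 0, "tz": 12, "roll": 0},
    {"tx": 0, "ty": 0, "tz": 15, "roll": 0},
    {"tx": 0, "ty": 0, "tz": 18, "roll": 0},
    {"tx": 0, "ty": 0, "tz": 20, "roll": 0},
    {"tx": 0, "ty": 0, "tz": 21, "roll": 0}
  ]
}}

```text
t: 10.4
eef_pos: [554.6, 178.4, 15.3]
tcp_rot: [3.141, 0.0, -0.095]
ft_force: [-0.5, -1.1, 0.3]
opening: 0.629
grip_force: 0.0
```

Request:
{"op": "step_arm", "data": {
  "moves": [
    {"tx": 0, "ty": 0, "tz": 0, "roll": 0},
    {"tx": 0, "ty": 0, "tz": 0, "roll": 0},
    {"tx": 0, "ty": 0, "tz": 0, "roll": 0},
    {"tx": 0, "ty": 0, "tz": 0, "roll": 0},
    {"tx": 0, "ty": 0, "tz": 0, "roll": 0},
    {"tx": 0, "ty": 0, "tz": 0, "roll": 0},
    {"tx": 0, "ty": 0, "tz": 0, "roll": 0},
    {"tx": 0, "ty": 0, "tz": 0, "roll": 0}
  ],
  "grip": 10
}}

```text
t: 11.07
eef_pos: [554.7, 178.5, 15.7]
tcp_rot: [-3.141, -0.0, -0.096]
ft_force: [-0.5, 2.1, -0.9]
opening: 0.165
grip_force: 30.0
```

Tab gripped: 15.7 mm opening, 30 N. I'll slide most of the way, then measure.

Request:
{"op": "step_arm", "data": {
  "moves": [
    {"tx": 0, "ty": 5, "tz": 0, "roll": 0},
    {"tx": 0, "ty": 15, "tz": 0, "roll": 0},
    {"tx": 0, "ty": 27, "tz": 0, "roll": 0},
    {"tx": 0, "ty": 39, "tz": 0, "roll": 0},
    {"tx": 0, "ty": 51, "tz": 0, "roll": 0},
    {"tx": 0, "ty": 63, "tz": 0, "roll": 0},
    {"tx": 0, "ty": 75, "tz": 0, "roll": 0},
    {"tx": 0, "ty": 87, "tz": 0, "roll": 0},
    {"tx": 0, "ty": 99, "tz": 0, "roll": 0},
    {"tx": 0, "ty": 109, "tz": 0, "roll": 0},
    {"tx": 0, "ty": 117, "tz": 0, "roll": 0},
    {"tx": 0, "ty": 122, "tz": 0, "roll": 0}
  ]
}}

```text
t: 12.07
eef_pos: [542.4, 55.5, 15.6]
tcp_rot: [3.141, 0.001, -0.096]
ft_force: [-3.3, 3.4, 4.9]
opening: 0.169
grip_force: 30.0
```

Request:
{"op": "step_arm", "data": {
  "moves": [
    {"tx": 0, "ty": 3, "tz": 0, "roll": 0},
    {"tx": 0, "ty": 4, "tz": 0, "roll": 0},
    {"tx": 0, "ty": 4, "tz": 0, "roll": 0}
  ]
}}

```text
t: 12.32
eef_pos: [542.0, 51.9, 15.6]
tcp_rot: [3.141, 0.001, -0.095]
ft_force: [-5.7, -2.1, 5.6]
opening: 0.165
grip_force: 30.0
```

```bash
python3 -c "
from h import *
s=env.state();print(s['eef_pos'],s['ft_force'])
c=cam('top','top7.png');d=cam('side','side7.png');a=cv2.imread('pics/side0.png').mean(2).astype(int)
b=d['pixels'].mean(2).astype(int);t=c['pixels'].mean(2).astype(int)
for v in range(226,252):print(v,b[v,288:322].tolist())
print()
for v in range(228,256):print(v,t[v,262:296].tolist())
"
```

```text
[542.03137416  51.88514012  15.64620552] [-5.67644714 -2.13027761  5.57710675]
226 [9, 11, 9, 9, 11, 15, 13, 16, 11, 10, 6, 11, 42, 92, 126, 131, 128, 128, 129, 128, 130, 129, 129, 129, 130, 128, 127, 127, 126, 127, 125, 124, 125, 126]
227 [9, 5, 10, 7, 7, 6, 9, 13, 9, 3, 1, 11, 39, 89, 127, 129, 130, 129, 128, 128, 129, 130, 130, 128, 128, 128, 126, 128, 128, 128, 125, 126, 125, 126]
228 [6, 11, 6, 8, 8, 15, 20, 16, 11, 9, 7, 12, 41, 86, 120, 131, 132, 128, 128, 127, 128, 128, 128, 129, 127, 128, 129, 128, 127, 126, 129, 127, 127, 125]
229 [7, 11, 8, 9, 10, 21, 31, 29, 20, 10, 5, 11, 34, 75, 111, 130, 130, 131, 128, 128, 128, 129, 128, 127, 126, 128, 127, 129, 127, 126, 128, 128, 127, 127]
230 [8, 7, 9, 6, 11, 18, 28, 28, 19, 12, 4, 10, 35, 69, 103, 129, 133, 132, 131, 129, 132, 130, 127, 128, 125, 127, 128, 128, 126, 126, 126, 127, 129, 128]
231 [4, 7, 5, 5, 7, 12, 13, 17, 13, 8, 6, 12, 34, 69, 99, 125, 129, 127, 127, 127, 130, 132, 131, 128, 129, 126, 128, 128, 126, 125, 127, 126, 127, 127]
232 [6, 5, 6, 6, 4, 6, 6, 6, 6, 7, 4, 14, 37, 68, 84, 98, 100, 101, 99, 100, 110, 125, 127,
[... 6128 characters left out ...]
[50, 49, 50, 50, 50, 50, 49, 51, 49, 50, 49, 50, 50, 50, 50, 50, 51, 50, 49, 49, 49, 49, 49, 49, 49, 49, 48, 47, 48, 46, 45, 45, 44, 43]
252 [50, 50, 49, 50, 50, 50, 49, 50, 50, 50, 50, 50, 49, 50, 50, 49, 50, 50, 49, 50, 50, 49, 50, 49, 48, 48, 48, 48, 48, 48, 47, 45, 45, 44]
253 [50, 51, 50, 49, 50, 50, 50, 50, 50, 50, 50, 50, 51, 51, 51, 50, 50, 49, 51, 49, 49, 49, 49, 48, 49, 47, 48, 48, 49, 47, 47, 45, 45, 44]
254 [50, 49, 51, 49, 49, 50, 50, 51, 50, 50, 50, 50, 51, 51, 51, 51, 50, 50, 50, 50, 49, 50, 50, 48, 48, 48, 48, 48, 48, 48, 48, 46, 44, 45]
255 [50, 49, 49, 50, 49, 51, 50, 50, 50, 50, 51, 50, 49, 49, 50, 50, 51, 50, 50, 50, 49, 49, 50, 49, 49, 48, 48, 48, 48, 48, 48, 46, 46, 45]
```

Measured remaining distance is about 2 mm, from both the fin and the lens positions. I'll nudge it, then release, back off and look.

Request:
{"op": "step_arm", "data": {
  "moves": [
    {"tx": 0, "ty": 1, "tz": 0, "roll": 0},
    {"tx": 0, "ty": 2, "tz": 0, "roll": 0},
    {"tx": 0, "ty": 2, "tz": 0, "roll": 0},
    {"tx": 0, "ty": 2, "tz": 0, "roll": 0}
  ]
}}

```text
t: 12.75
eef_pos: [541.9, 50.3, 15.6]
tcp_rot: [3.141, 0.001, -0.095]
ft_force: [-3.8, 1.8, 4.9]
opening: 0.164
grip_force: 30.0
```

Request:
{"op": "step_arm", "data": {
  "moves": [
    {"tx": 0, "ty": 2, "tz": 0, "roll": 0},
    {"tx": 0, "ty": 2, "tz": 0, "roll": 0},
    {"tx": 0, "ty": 2, "tz": 0, "roll": 0},
    {"tx": 0, "ty": 2, "tz": 0, "roll": 0},
    {"tx": 0, "ty": 2, "tz": -30, "roll": 0},
    {"tx": 0, "ty": 2, "tz": -65, "roll": 0},
    {"tx": 0, "ty": 2, "tz": -105, "roll": 0},
    {"tx": 0, "ty": 2, "tz": -140, "roll": 0},
    {"tx": 0, "ty": 2, "tz": -140, "roll": 0}
  ],
  "grip": 60
}}

```text
t: 13.5
eef_pos: [545.2, 48.8, 162.0]
tcp_rot: [-3.141, -0.01, -0.095]
ft_force: [0.2, 0.1, 0.2]
opening: 0.628
grip_force: 0.0
```

```bash
python3 -c "
from h import *
rel(531.5,-108.7,155,3.0-2*np.pi if 0 else 3.0)"
```

```text
tx,ty,tz [  1.2 158.1   6.9] roll -3.095 |t 13.5 pos [545.2  48.8 162. ] yaw -0.095 j6 1.63
```

Request:
{"op": "step_arm", "data": {
  "moves": [
    {"tx": 1, "ty": 40, "tz": 0, "roll": -0.12},
    {"tx": 1, "ty": 80, "tz": 0, "roll": -0.24},
    {"tx": 1, "ty": 120, "tz": 5, "roll": -0.36},
    {"tx": 1, "ty": 158, "tz": 5, "roll": -0.48},
    {"tx": 1, "ty": 158, "tz": 5, "roll": -0.6},
    {"tx": 1, "ty": 158, "tz": 5, "roll": -0.72},
    {"tx": 1, "ty": 158, "tz": 5, "roll": -0.84},
    {"tx": 1, "ty": 158, "tz": 5, "roll": -0.96},
    {"tx": 1, "ty": 158, "tz": 5, "roll": -1.08},
    {"tx": 1, "ty": 158, "tz": 5, "roll": -1.2},
    {"tx": 1, "ty": 158, "tz": 5, "roll": -1.32},
    {"tx": 1, "ty": 158, "tz": 5, "roll": -1.44}
  ],
  "grip": 95
}}

```text
t: 14.5
eef_pos: [528.2, -108.6, 150.1]
tcp_rot: [-3.141, 0.0, 1.351]
ft_force: [0.4, 0.9, -0.0]
opening: 0.996
grip_force: 0.0
```

Request:
{"op": "step_arm", "data": {
  "moves": [
    {"tx": 0, "ty": 0, "tz": 0, "roll": -0.12},
    {"tx": 0, "ty": 0, "tz": 0, "roll": -0.24},
    {"tx": 0, "ty": 0, "tz": 0, "roll": -0.36},
    {"tx": 0, "ty": 0, "tz": 0, "roll": -0.48},
    {"tx": 0, "ty": 0, "tz": 0, "roll": -0.6},
    {"tx": 0, "ty": 0, "tz": 0, "roll": -0.72},
    {"tx": 0, "ty": 0, "tz": 0, "roll": -0.84},
    {"tx": 0, "ty": 0, "tz": 0, "roll": -0.96},
    {"tx": 0, "ty": 0, "tz": 0, "roll": -1.08},
    {"tx": 0, "ty": 0, "tz": 0, "roll": -1.2},
    {"tx": 0, "ty": 0, "tz": 0, "roll": -1.32},
    {"tx": 0, "ty": 0, "tz": 0, "roll": -1.44}
  ]
}}

```text
t: 15.5
eef_pos: [528.2, -108.6, 150.1]
tcp_rot: [-3.141, -0.0, 2.791]
ft_force: [0.8, -0.2, 0.5]
opening: 1.001
grip_force: 0.0
```

```bash
python3 -c "
from h import *
rel(531.5,-108.7,155,3.0)
c=cam('top','top8.png');d=cam('side','side8.png')
z=lambda im,u,v:cv2.resize(im[v-15:v+15,u-20:u+20],None,fx=10,fy=10,interpolation=cv2.INTER_CUBIC)
a=cv2.imread('pics/top0.png')
o=np.vstack([np.hstack([z(c['pixels'],274,243),z(d['pixels'],305,237)]),np.hstack([cv2.resize(d['pixels'][150:225,260:360],None,fx=4,fy=4,interpolation=2),z(a,358,213)])])
cv2.imwrite('pics/c8.png',o)"
```

```text
tx,ty,tz [-3.1  1.  -4.9] roll -0.209 |t 15.5 pos [ 528.2 -108.6  150.1] yaw 2.791 j6 -1.54
```

View pics/c8.png

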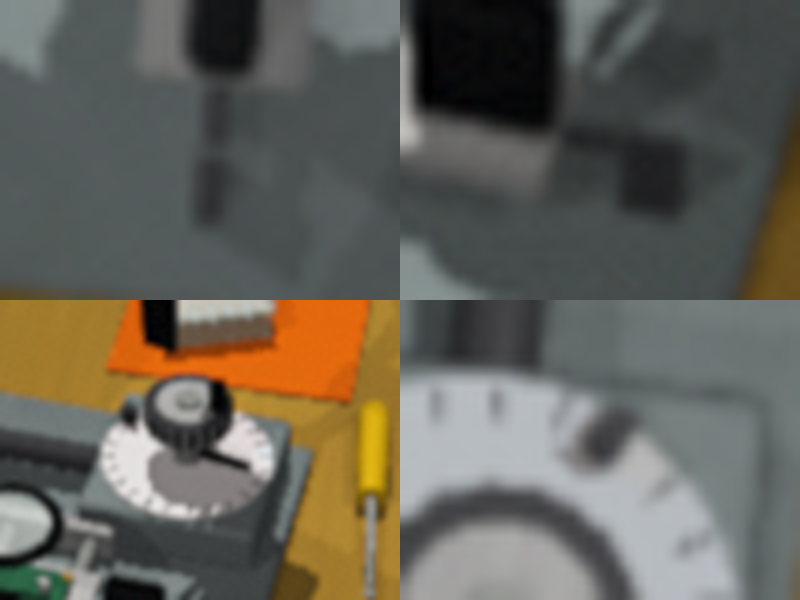

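The carrier pointer at (217,115) in the top crop and the fin at (210,190) lie on one line at the jig's tilt, so the carrier is aligned. The set tab sits at px (357,212) and needs about 3.44 rad from the wheel pointer. Now onto the wheel.

Request:
{"op": "step_arm", "data": {
  "moves": [
    {"tx": -3, "ty": 1, "tz": 10, "roll": 0},
    {"tx": -3, "ty": 1, "tz": 30, "roll": 0},
    {"tx": -3, "ty": 1, "tz": 45, "roll": 0},
    {"tx": -3, "ty": 1, "tz": 60, "roll": 0},
    {"tx": -3, "ty": 1, "tz": 72, "roll": 0},
    {"tx": -3, "ty": 1, "tz": 82, "roll": 0},
    {"tx": -3, "ty": 1, "tz": 90, "roll": 0},
    {"tx": -3, "ty": 1, "tz": 98, "roll": 0},
    {"tx": -3, "ty": 1, "tz": 104, "roll": 0},
    {"tx": -3, "ty": 1, "tz": 108, "roll": 0},
    {"tx": -3, "ty": 1, "tz": 108, "roll": 0}
  ]
}}

```text
t: 16.52
eef_pos: [531.3, -108.5, 42.0]
tcp_rot: [-3.141, -0.001, 2.784]
ft_force: [0.1, 0.3, -0.3]
opening: 0.998
grip_force: 0.0
```

Request:
{"op": "step_arm", "data": {
  "moves": [
    {"tx": 0, "ty": 0, "tz": 0, "roll": 0},
    {"tx": 0, "ty": 0, "tz": 0, "roll": 0},
    {"tx": 0, "ty": 0, "tz": 0, "roll": 0},
    {"tx": 0, "ty": 0, "tz": 0, "roll": 0},
    {"tx": 0, "ty": 0, "tz": 0, "roll": 0},
    {"tx": 0, "ty": 0, "tz": 0, "roll": 0},
    {"tx": 0, "ty": 0, "tz": 0, "roll": 0}
  ],
  "grip": 50
}}

```text
t: 17.1
eef_pos: [531.3, -109.3, 42.9]
tcp_rot: [-3.141, 0.0, 2.785]
ft_force: [-3.0, -6.2, 1.9]
opening: 0.671
grip_force: 30.0
```

Request:
{"op": "step_arm", "data": {
  "moves": [
    {"tx": 0, "ty": 0, "tz": 0, "roll": 0.06},
    {"tx": 0, "ty": 0, "tz": 0, "roll": 0.16},
    {"tx": 0, "ty": 0, "tz": 0, "roll": 0.27},
    {"tx": 0, "ty": 0, "tz": 0, "roll": 0.38},
    {"tx": 0, "ty": 0, "tz": 0, "roll": 0.49},
    {"tx": 0, "ty": 0, "tz": 0, "roll": 0.6},
    {"tx": 0, "ty": 0, "tz": 0, "roll": 0.71},
    {"tx": 0, "ty": 0, "tz": 0, "roll": 0.82},
    {"tx": 0, "ty": 0, "tz": 0, "roll": 0.93},
    {"tx": 0, "ty": 0, "tz": 0, "roll": 1.04},
    {"tx": 0, "ty": 0, "tz": 0, "roll": 1.15},
    {"tx": 0, "ty": 0, "tz": 0, "roll": 1.2}
  ]
}}

```text
t: 18.1
eef_pos: [531.7, -109.1, 42.9]
tcp_rot: [3.141, 0.001, 1.579]
ft_force: [0.2, -4.2, 0.9]
opening: 0.669
grip_force: 30.0
```

Request:
{"op": "step_arm", "data": {
  "moves": [
    {"tx": 0, "ty": 0, "tz": 0, "roll": 0.06},
    {"tx": 0, "ty": 0, "tz": 0, "roll": 0.16},
    {"tx": 0, "ty": 0, "tz": 0, "roll": 0.27},
    {"tx": 0, "ty": 0, "tz": 0, "roll": 0.38},
    {"tx": 0, "ty": 0, "tz": 0, "roll": 0.49},
    {"tx": 0, "ty": 0, "tz": 0, "roll": 0.6},
    {"tx": 0, "ty": 0, "tz": 0, "roll": 0.71},
    {"tx": 0, "ty": 0, "tz": 0, "roll": 0.82},
    {"tx": 0, "ty": 0, "tz": 0, "roll": 0.93},
    {"tx": 0, "ty": 0, "tz": 0, "roll": 1.04},
    {"tx": 0, "ty": 0, "tz": 0, "roll": 1.15},
    {"tx": 0, "ty": 0, "tz": 0, "roll": 1.2}
  ]
}}

```text
t: 19.1
eef_pos: [532.1, -109.4, 42.9]
tcp_rot: [3.14, -0.001, 0.379]
ft_force: [2.1, -5.7, -1.4]
opening: 0.667
grip_force: 30.0
```

Request:
{"op": "step_arm", "data": {
  "moves": [
    {"tx": 0, "ty": 0, "tz": 0, "roll": 0.06},
    {"tx": 0, "ty": 0, "tz": 0, "roll": 0.16},
    {"tx": 0, "ty": 0, "tz": 0, "roll": 0.27},
    {"tx": 0, "ty": 0, "tz": 0, "roll": 0.38},
    {"tx": 0, "ty": 0, "tz": 0, "roll": 0.49},
    {"tx": 0, "ty": 0, "tz": 0, "roll": 0.6},
    {"tx": 0, "ty": 0, "tz": 0, "roll": 0.71},
    {"tx": 0, "ty": 0, "tz": 0, "roll": 0.82},
    {"tx": 0, "ty": 0, "tz": 0, "roll": 0.93},
    {"tx": 0, "ty": 0, "tz": 0, "roll": 1.0},
    {"tx": 0, "ty": 0, "tz": 0, "roll": 1.0},
    {"tx": 0, "ty": 0, "tz": 0, "roll": 1.0}
  ]
}}

```text
t: 20.1
eef_pos: [532.0, -109.7, 42.9]
tcp_rot: [3.141, -0.002, -0.616]
ft_force: [0.7, -7.8, -0.8]
opening: 0.67
grip_force: 30.0
```

Request:
{"op": "step_arm", "data": {
  "moves": [
    {"tx": 0, "ty": 0, "tz": 0, "roll": 0},
    {"tx": 0, "ty": 0, "tz": 0, "roll": 0},
    {"tx": 0, "ty": 0, "tz": 0, "roll": 0},
    {"tx": 0, "ty": 0, "tz": 0, "roll": 0},
    {"tx": 0, "ty": 0, "tz": 0, "roll": 0},
    {"tx": 0, "ty": 0, "tz": 0, "roll": 0},
    {"tx": 0, "ty": 0, "tz": -30, "roll": 0},
    {"tx": 0, "ty": 0, "tz": -65, "roll": 0},
    {"tx": 0, "ty": 0, "tz": -100, "roll": 0},
    {"tx": 0, "ty": 0, "tz": -130, "roll": 0}
  ],
  "grip": 95
}}

```text
t: 20.93
eef_pos: [531.4, -108.4, 174.8]
tcp_rot: [-3.141, -0.001, -0.615]
ft_force: [0.5, 0.3, 0.8]
opening: 1.0
grip_force: 0.0
```

Request:
{"op": "step_arm", "data": {
  "moves": [
    {"tx": -20, "ty": 40, "tz": 0, "roll": 0},
    {"tx": -40, "ty": 80, "tz": 0, "roll": 0},
    {"tx": -60, "ty": 115, "tz": 0, "roll": 0},
    {"tx": -70, "ty": 150, "tz": 0, "roll": 0},
    {"tx": -70, "ty": 190, "tz": 0, "roll": 0},
    {"tx": -70, "ty": 230, "tz": 0, "roll": 0},
    {"tx": -70, "ty": 260, "tz": 0, "roll": 0},
    {"tx": -70, "ty": 260, "tz": 0, "roll": 0}
  ]
}}

```text
t: 21.6
eef_pos: [322.1, -283.8, 172.8]
tcp_rot: [3.141, -0.001, -0.619]
ft_force: [0.3, 1.2, -0.7]
opening: 0.997
grip_force: 0.0
```

```bash
cat > ang.py <<'E'
from h import *
c=cam('top','top9.png');d=cam('side','side9.png');s=env.state();print(s['t'],s['eef_pos'])
A=np.array([531.2,-108.7])
def prof(k,f=None):
    g=(k['pixels'] if f is None else cv2.imread(f)).mean(2).astype(np.float32)
    for r,z in((38,61),(43,61),(47,61),(53,67),(57,67)):
        th=np.radians(np.arange(-180,180,4));P=np.array([proj(k,np.array([A[0]+r*np.cos(t),A[1]+r*np.sin(t),z])) for t in th],np.float32)
        w=cv2.remap(g,P[None,:,0],P[None,:,1],1)[0].astype(int)
        print(r,' '.join(f'{int(a)}:{b}' for a,b in zip(np.degrees(th).round(),w) if b<115))
for n,k in(('top',c),('side',d)):
    print(n,'before');prof(k,f'pics/{n}0.png');print(n,'now');prof(k)
E
python3 ang.py
```

```text
21.7 [ 323.71143703 -280.94569131  172.6373031 ]
top before
38 160:106 164:56 168:54
43 164:73 168:66
47 164:94 168:98
53 -36:90 -32:64 -28:97
57 -36:94 -32:71
top now
38 -32:80 -28:57 -24:89
43 -32:94 -28:55 -24:104
47 -32:84 -28:79
53 -36:93 -32:67 -28:101
57 -36:97 -32:71
side before
38 -132:102 -128:63 -124:45 -120:41 -116:40 -112:56 -108:94 -52:102 -48:75 -44:59 -40:49 -36:48 -32:65 156:98 160:67 164:58 168:74
43 -128:109 -124:64 -120:39 -116:34 -112:31 -108:56 -104:112 -52:112 -48:76 -44:63 -40:61 -36:77 164:87 168:105
47 -120:64 -116:43 -112:26 -108:14 -104:54 -52:114 -48:75 -44:62 -40:76 -36:111 -24:104 -20:114
53 -120:94 -116:66 -112:35 -108:12 -104:6 -100:48 -52:100 -48:68 -44:84 -36:110 -32:68 -28:41 -24:32 -20:42 -16:90
57 -152:110 -148:109 -144:110 -140:111 -136:111 -132:113 -120:114 -116:91 -112:62 -108:28 -104:6 -100:24 -96:109 -52:78 -48:81 -44:114 -36:100 -32:66 -28:50 -24:57 -20:79 -16:110
side now
38 -132:91 -128:58 -124:48 -120:53 -116:61 -112:79 -108:109 -52:95 -48:72 -44:59 -40:52 -36:45 -32:42 -28:50 -24:67 -20:96
43 -128:107 -124:64 -120:47 -116:59 -112:86 -52:104 -48:74 -44:61 -40:49 -36:49 -32:45 -28:44 -24:53 -20:91
47 -120:64 -116:54 -112:78 -52:108 -48:72 -44:56 -40:65 -36:81 -32:66 -28:35 -24:50 -20:97
53 -120:104 -116:72 -112:69 -68:111 -64:90 -60:100 -52:90 -48:63 -44:75 -40:109 -36:106 -32:68 -28:44 -24:34 -20:44 -16:91
57 -152:111 -148:110 -144:114 -116:100 -112:73 -108:85 -68:89 -64:56 -60:73 -56:83 -52:71 -48:75 -44:106 -36:98 -32:65 -28:50 -24:56 -20:79 -16:111
```

The pointer is within about 3° of the set tab in both views, against a tolerance of 7°. The tab is unmoved and the arm is clear, so I'm handing in.

```bash
python3 -c "
from h import *
print(env.job_done())"
```

```text
the job is handed in; nothing more can be done
None
```

I handed the job in at about 22 s; it returned no verdict. By camera the carrier pointer is within about 1 mm of the station fin, the wheel pointer is within about 3° of the set tab, and the arm is clear.

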